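# Set a bracket plate under the marking needle

## Task

At the marking station, first slide the steel gate in front of the guide rails fully aside to its end stop. Then slide the aluminium plate along the bench, never lifting it, into the lane between the two rails until the round dark spot on it is centred under the needle tip and the plate lies straight along the rails; leave it there and let go. Nothing may touch the needle, and the jar, the stud and the black nest block stay where they stand.

Things in the scene. Friction and masses are not known exactly. Their poses are not given: they have to be found in the camera images.
- press: Fixed marking station. Origin on the bench straight below the needle tip; its x axis runs along the lane, from the entry (-x) inwards, z up. Two black guide rails, 15 mm high, 12 mm wide, run from x = -40 to +45 mm, inner faces at y = +-34 mm: a lane 68 mm wide, its floor the bench, open at both ends.
- column (a point): Point on the bench under the station's aluminium column (station x = 0, y = 135 mm). Column 50 (x) x 40 (y) mm, 210 mm tall; its foot spans x -45 to +65, y 100 to 170 mm, 12 mm high. From it a black arm (x +-12 mm, 130 to 165 mm above the bench) reaches over the lane to y = -25 mm and carries the needle.
- end_stop (a point): Centre, on the bench, of the gate's fixed steel end stop, a block 22 (station x) x 10 (y) x 22 mm high at station x = -50, y = -128 mm.
- needle: Fixed steel needle hanging from the arm's end, pointing down. Origin at its tip, 14 mm above the bench (6 mm above the plate's top). 6 mm thick for 36 mm above the tip, tapering in the lowest 14 mm; above that a 16 mm thick holder up to the arm. It must not be touched.
- gate (a joint): Slide of the steel gate, in m: 0 = closed across the lane, 0.085 = fully open against its end stop. It grows as the gate moves along the station's -y. It stays where it is left; friction about 2 N, no spring. At the start it is 0 to 0.03.
- gate_grip (a point): Point on the gate's black upright grip, 42 mm above the bench, mid-section. Grip 14 (station x) x 26 mm (station y), top 55 mm high, at station x = -80 mm, y = -(joint value). The gate's steel bar, 8 mm thick, 66 mm long in y, 3 to 17 mm high, is at station x = -50 mm, centred on the grip's y; a 26 mm wide tongue, top 17 mm high, joins them. Closed, it blocks the plate.
- plate: Loose aluminium plate, 166 (x) x 56 (y) x 8 mm, 0.2 to 0.38 kg. Origin at the centre of its underside. A lug stands on its top near the -x end, the round spot lies near the +x end; a dark oblong slot at the middle has no role. It starts left or right of the approach, its x within 0.7 rad of the station's x; at the end its x points along the station's x, spot end first.
- spot (a point): Centre of the round dark spot, 12 mm in diameter, on the plate's top face (8 mm up), 62 mm from the plate's centre along its +x, 21 mm from its front edge.
- lug (a point): Middle of the lug's section, 40 mm above the plate's underside, at plate x = -62 mm, y = 0. The lug is upright, 14 mm (plate x) by 40 mm (plate y), its top 52 mm above the plate's underside.
- jar: Bystander: a white lidded jar, 38 mm across, 60 mm high, loose, beside the lane's approach. Origin at the centre of its underside.
- stud: Bystander: a round steel stud, 38 mm across its foot, 54 mm high, loose, on the other side of the lane's approach. Origin at the centre of its underside.
- nest: Bystander: a black nest block, 85 (x) x 60 (y) mm, 59 mm high with a small steel ball knob, loose, on the other side of the approach from the plate. Origin at the centre of its underside.
Mind the look-alikes: they are no part of the job. There is more than one size of the plate; the one meant has the size given above.

How it is judged (in metres and radians):
On the way:
1. the gate is slid fully open to its end stop (value of joint gate above 0.081 m), for 0.2 s.
At the end, for the whole second after the job is handed in: The gate is at its end stop (within 4 mm), the spot's centre is within 5 mm of the needle tip seen from above, the plate lies flat on the bench, at rest, within 0.1 rad of the rails' direction (value of joint gate above 0.081 m and horizontal distance between spot and needle below 0.005 m and angle between the x axis of plate and the x axis of press, either way round below 0.1 rad and height (world z) of plate below 0.004 m and angle between plate's own z axis and vertical below 0.03 rad and linear speed of plate below 0.01 m/s); the robot touches nothing.
It fails at once if the plate is lifted off the bench (more than 15 mm) (height (world z) of plate above 0.015 m).
It fails at once if something touches the needle (contact force between needle and anything else above 1 N).
It fails at once if the jar, the stud or the nest block is moved by more than 15 mm (distance of any of jar, stud, nest from where it was at the start of the episode above 0.015 m).
It also fails if it takes over 72 s, if anything falls off the work surface, if the arm or the gripper's body presses on something with over 40 N, if the wrist force passes 120 N, or if a joint passes its speed limit or range.

## Robot

A 6-joint arm with a two-finger parallel gripper is mounted at the origin on the work surface. World frame = base frame: x ahead of the robot, y to its left, z up, the work surface at z = 0. Lengths are in mm, angles in rad, forces in N, time in s.
With the tool pointing down it reaches from about 350 to 875 mm from the base axis. Payload 4.2 kg.
Tool frame: the origin (TCP) lies between the finger pads; the fingertips stand 25 mm ahead of it and the grasp point (between the pads) lies 6 mm ahead of it; z points along the fingers, y is the line along which they close (so a half turn about z gives the same grasp; the last joint's range is limited). The gripper opens to 85 mm and grips with 20 to 120 N. Pads are 22 mm wide; open, the fingers measure 114 mm over their backs; the gripper's body (76 mm by 85 mm) begins 54 mm behind the grasp point. The pads swing forward as they close: fully open they stand 13 mm farther back than shut.
Start: joints at [1.37, 0.385, 0.008, 0, -1.194, -0.259], TCP at [277.322, 560.082, 232.112] pointing down, gripper open.
Joint ranges: [-3.14, 3.14], [-1.21, 2.06], [-1.07, 1.41], [-3.16, 2.05], [-2.99, -0.16], [-3.1, 3.1]. Speed limits (rad/s): [2.79, 2.79, 3.14, 3.14, 3.14, 3.14].

## Interface

Orientations are given as a unit quaternion [x, y, z, w].
In Python, from bench import read_state, get_image, job_done gives the robot as it stands.
- The arm moves only by the tool play_rows, never from a script. Its argument "series" is a list of rows, each a list of 6 numbers: the shift along the world's x, y, z in mm, then the turn, a rotation vector about the world's x, y, z in units of 6 degrees (1.0 is 6 degrees). A call has 1 to 20 rows; each row shifts and turns the commanded pose from where the row before left it; what a row does not reach is not made up. A row lasts 1/12 s, in which the tool goes at most 41.7 mm and 7.16 degrees, less where a joint would pass 70% of its speed; a pose out of reach is approached as far as the arm can. A call is refused whole if a number of a shift passes 41.7 or a number of a turn 1, either way. A call with a gripper value outside its range is refused whole. "gripper" is the opening, from 0 (shut) to 1 (fully open), set as the call begins (left out, the last holds). The fingers move at their own pace and stop on an object; the grip force is fixed at half the most. Time passes only in rows, so rows that do not move let the fingers close. It gives the time, the measured TCP pose, the force, the opening and the grip force at its end, in the units of the state.
- read_state(): the state, without advancing time (a new reading comes with each control period).
- get_image(name): name is "scene" or "top" or "wrist"; returns a dict with "image" (400x640x3 uint8, red, green, blue), "fx", "fy", "cx", "cy" (pixels), "eye" and "rotation" of the camera in the world. Camera axes: x right, y down, z forward; pixel columns grow to the right and rows downward; lengths in mm; the calibration is good to about 2 mm. A picture is of the moment at which its call begins. There is no depth.
- job_done(): hands the job in; it is judged then, once.
The state is a dict: "clock": time; "joints": joint angles; "joint_vel": joint speeds; "joint_efforts": joint torques, N m; "position": TCP position; "ee_rot": TCP orientation; "contact_force": force on the tool from outside, world axes, zero at the start; "wrist_torque": the same for the moment, N m; "gripper_width": finger opening in mm; "grasp_force": force on a finger pad.
Only numpy, scipy, OpenCV 4.12 (cv2) and the standard library are available. Lean on these libraries where they do the work, as an engineer would, in place of code of your own. Each camera call takes 0.05 s, during which the arm holds its last target. There are 200 camera calls.

## Working session

There is one attempt and no reset: what is moved stays moved. The work goes in short steps, Python scripts to look and compute and a tool call to move; the robot and the scene stay as the last step left them, time stands still between calls to the robot, and variables do not carry over. Pictures are saved under pics/ and viewed, at most 10 in all, crops included, and the job is handed in when it is done.

Besides the shell and the picture viewer there is one more tool, called after "Call:" as name(argument=value, ...), one argument or row to a line, values as JSON. play_rows: Moves the arm, as the interface text tells. Its arguments: {"type":"object","properties":{"series":{"type":"array","items":{"type":"array","items":{"type":"number"}}},"gripper":{"type":"number"}},"required":["series"]}

```bash
mkdir -p pics
cat > h.py <<'E'
import numpy as np, cv2, json
from bench import read_state, get_image, job_done
def snap(name, fn):
    d=get_image(name); cv2.imwrite(f'pics/{fn}.png', cv2.cvtColor(d['image'],cv2.COLOR_RGB2BGR))
    np.savez(f'pics/{fn}.npz', **{k:np.array(v) for k,v in d.items()}); return d
def load(fn): return dict(np.load(f'pics/{fn}.npz'))
def pix2w(d,u,v,z):
    r=np.array(d['rotation'])@np.array([(u-d['cx'])/d['fx'],(v-d['cy'])/d['fy'],1.]); e=np.array(d['eye'])
    return (e+r*(z-e[2])/r[2])
def w2pix(d,p):
    c=np.array(d['rotation']).T@(np.array(p)-np.array(d['eye'])); return d['fx']*c[0]/c[2]+d['cx'], d['fy']*c[1]/c[2]+d['cy']
E
python3 - <<'E'
from h import *
for n in('top','scene'):
    d=snap(n,n+'0'); print(n,d['eye'],d['rotation'],d['fx'],d['cx'],d['cy'])
s=read_state(); print(s)
E
```

```text
top [406.49026886 -46.10870138 940.8295408 ] [-0.70210945  0.70929521 -0.02887561  0.05575679] 387.0867546672681 318.5359798207694 194.55748637177857
scene [879.83374122 476.92359003 998.85794195] [ 0.26824477  0.91983111 -0.27326649 -0.08532818] 475.08043806283257 322.2451272158521 195.03291114255103
{'clock': 0.1, 'joints': array([ 1.36960980e+00,  3.85444101e-01,  6.78409930e-03, -4.31112852e-04,
       -1.19401188e+00, -2.58593386e-01]), 'joint_vel': array([ 0.00127778, -0.00159495,  0.00279575,  0.001258  , -0.00119952,
        0.0010648 ]), 'joint_efforts': array([-1.13409518e-03, -3.93321705e+01,  1.88927060e+01,  4.19790924e+00,
       -2.62400805e-03,  2.43364454e-06]), 'position': array([277.10355699, 559.63718899, 231.16147792]), 'ee_rot': array([ 9.73672910e-01, -2.27947679e-01, -1.73364970e-04,  9.43141163e-04]), 'contact_force': array([ 0.37454644, -0.69605217, -0.23043881]), 'wrist_torque': array([-0.00641179,  0.01968899, -0.03390866]), 'grasp_force': 0.0, 'gripper_width': 85.23923679772045}
```

View pics/top0.png

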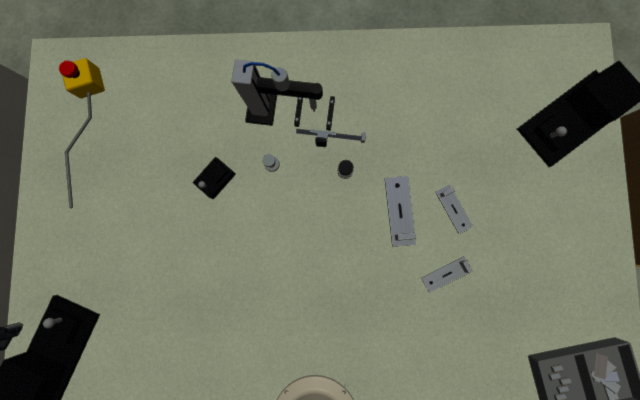

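View pics/scene0.png

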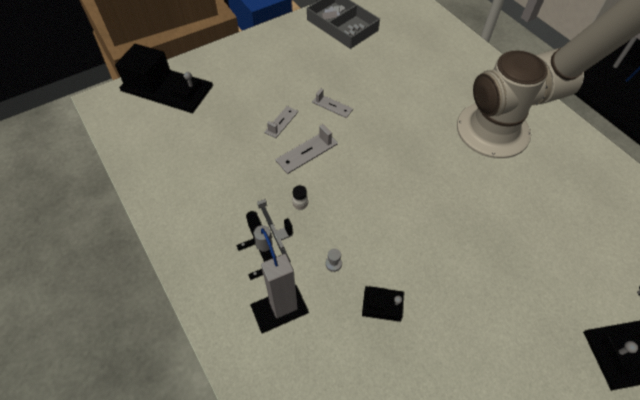

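The top view shows three plates: a large one at (400,212) and small look-alikes at (454,210) and (446,275). The large one is probably the one meant, and I'll check its size in an enlarged crop. The station is at about (315,110), the gate grip at (321,141), the end stop at (363,137), the jar at (346,169), the stud at (271,162) and the nest at (214,178).

```bash
sed -i "s/d=get_image(name);/d=get_image(name); d['rotation']=R.from_quat(d['rotation']).as_matrix();/; 1a from scipy.spatial.transform import Rotation as R" h.py
python3 - <<'E'
from h import *
for n in('top','scene'): snap(n,n+'1')
i=cv2.imread('pics/top1.png')[60:255,235:475]
i=cv2.convertScaleAbs(i,alpha=1.5,beta=20)
cv2.imwrite('pics/c1.png',cv2.resize(i,None,fx=3,fy=3,interpolation=cv2.INTER_CUBIC))
i=cv2.imread('pics/scene1.png')[120:335,220:350]
i=cv2.convertScaleAbs(i,alpha=1.5,beta=20)
i=cv2.imread('pics/scene1.png')[120:335,220:400]
i=cv2.convertScaleAbs(i,alpha=1.5,beta=20)
E
```

```text
(no output)
```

View pics/c1.png

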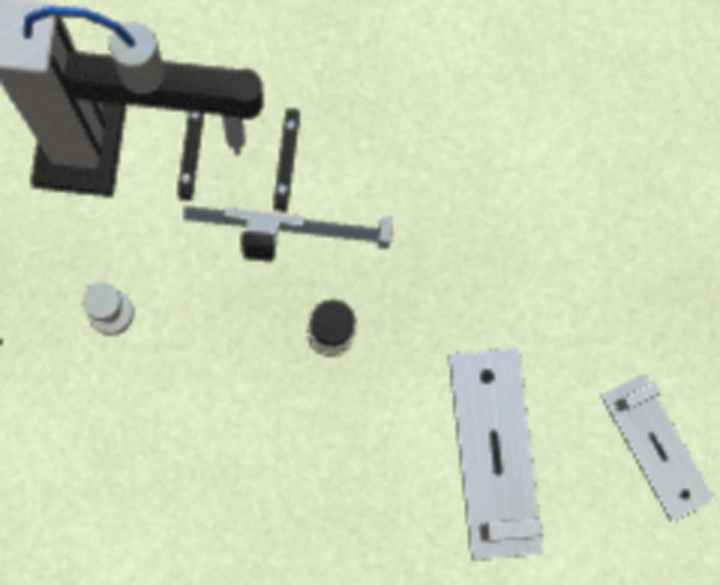

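Run:
```python
from h import *
d=load('top1'); 
def P(u,v,z): 
    p=pix2w(d,235+(u+.5)/3-.5,60+(v+.5)/3-.5,z); return p[:2].round(1)
pts=dict(needle=(237,152,14),rLf=(195,116,15),rLn=(186,178,15),rRf=(292,124,15),rRn=(282,188,15),stop=(386,229,22),grip=(259,238,55),spot=(487,376,8),slot=(496,452,8),slot1=(492,432,8),slot2=(500,472,8),c1=(449,355,8),c2=(519,349,8),c3=(542,553,8),c4=(471,559,4),lugtop=(515,524,52),lugbase=(515,541,8),jar=(333,323,60),stud=(102,300,54),
 barL=(185,213,17),barR=(302,221,17))
W={k:P(*v) for k,v in pts.items()}
for k,v in W.items(): print(k,v)
for a,b in [('c1','c2'),('c2','c3'),('c1','c4'),('spot','slot'),('rLf','rLn'),('rRf','rRn'),('rLf','rRf'),('rLn','rRn'),('needle','stop')]:
    e=W[a]-W[b]; print(a,b,np.hypot(*e).round(1),np.degrees(np.arctan2(e[1],e[0])).round(2))
print(P(0,340,59), 'nest', pix2w(d,214,178,59))
d=load('scene1')
for n,p in [('needle',[*W['needle'],14]),('stop',[*W['stop'],22]),('spot',[*W['spot'],8]),('jar',[*W['jar'],60]),('slot',[*W['slot'],8])]: print(n,np.round(w2pix(d,p),1))
i=cv2.imread('pics/scene1.png')[120:320,220:360]
i=cv2.convertScaleAbs(i,alpha=1.5,beta=20)
cv2.imwrite('pics/c2.png',cv2.resize(i,None,fx=3,fy=3,interpolation=cv2.INTER_CUBIC))
```

```text
needle [728.7  -0.8]
rLf [760.   33.8]
rLn [707.1  41.4]
rRf [751.4 -46.5]
rRn [697.  -37.7]
stop [ 659.  -121.4]
grip [644.5 -19.6]
spot [ 539.9 -201. ]
slot [ 478.4 -206.2]
slot1 [ 494.5 -203.5]
slot2 [ 462.4 -208.8]
c1 [ 557.4 -171. ]
c2 [ 561.5 -227.3]
c3 [ 398.1 -239.6]
c4 [ 393.8 -184.3]
lugtop [ 420.4 -211.1]
lugbase [ 407.7 -218.8]
jar [575.2 -76.1]
stud [597.4 103.7]
barL [676.9  42.1]
barR [668.3 -53.7]
c1 c2 56.4 94.17
c2 c3 163.9 4.3
c1 c4 164.1 4.65
spot slot 61.7 4.83
rLf rLn 53.4 -8.18
rRf rRn 55.1 -9.19
rLf rRf 80.8 83.89
rLn rRn 79.7 82.72
needle stop 139.3 59.97
[565.9 182.3] nest [554.78658622 230.78279702  59.        ]
needle [260.6 254. ]
stop [261.7 200.9]
spot [287.7 161.5]
jar [300.4 190. ]
slot [306.7 150.4]
```

View pics/c2.png

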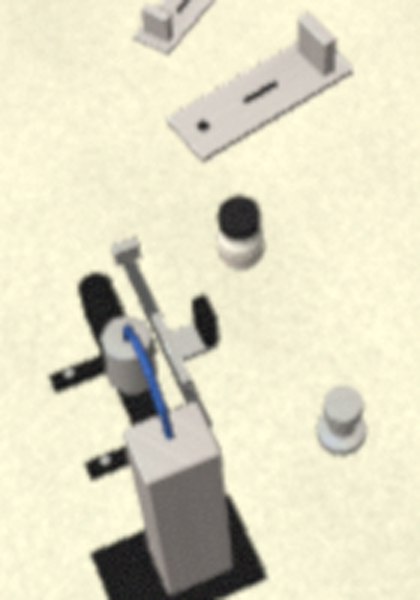

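Seen from above, the large plate measures 164 × 56 mm, and the spot is 61.7 mm from the slot. That matches the description, and the other two are smaller. The scene crop shows the same large plate, with its lug at the robot-side end and the spot end towards the station. The station yaw is about -8.5°, its origin is near (728,-2), and the gate is about 30 mm open. I'm moving to the +y side of the grip with the fingers shut.

Call:
play_rows(
  series=[
    [20.8,-29,0,0,0,0.17],
    [20.8,-29,0,0,0,0.17],
    [20.8,-29,0,0,0,0.17],
    [20.8,-29,0,0,0,0.17],
    [20.8,-29,0,0,0,0.17],
    [20.8,-29,0,0,0,0.17],
    [20.8,-29,0,0,0,0.17],
    [20.8,-29,0,0,0,0.17],
    [20.8,-29,0,0,0,0.17],
    [20.8,-29,0,0,0,0.17],
    [20.8,-29,0,0,0,0.17],
    [20.8,-29,0,0,0,0.17],
    [20.8,-29,0,0,0,0.17],
    [20.8,-29,0,0,0,0.17],
    [20.8,-29,0,0,0,0.17],
    [20.8,-29,0,0,0,0.17],
    [20.8,-29,0,0,0,0.17],
    [20.8,-29,0,0,0,0.11],
    [0,0,0,0,0,0],
    [0,0,0,0,0,0],
  ],
  gripper=0,
)

```text
clock: 1.87
position: [652.1, 36.3, 230.9]
ee_rot: [0.997, -0.075, -0.001, 0.0]
contact_force: [-0.6, -0.2, 0.2]
gripper_width: 0.1
grasp_force: 0.0
```

Call:
play_rows(
  series=[
    [0,0,-20,0,0,0],
    [0,0,-20,0,0,0],
    [0,0,-20,0,0,0],
    [0,0,-20,0,0,0],
    [0,0,-20,0,0,0],
    [0,0,-20,0,0,0],
    [0,0,-20,0,0,0],
    [0,0,-20,0,0,0],
    [0,0,-19,0,0,0],
    [0,0,0,0,0,0],
    [-0.75,-5,0,0,0,0],
    [-0.75,-5,0,0,0,0],
    [-0.75,-5,0,0,0,0],
    [-0.75,-5,0,0,0,0],
    [-0.75,-5,0,0,0,0],
    [-0.75,-5,0,0,0,0],
  ],
)

```text
clock: 3.2
position: [647.4, 7.4, 54.0]
ee_rot: [0.997, -0.073, 0.001, -0.0]
contact_force: [-0.2, 0.2, -0.2]
gripper_width: -0.2
grasp_force: 0.0
```

Call:
play_rows(
  series=[
    [-0.6,-4,0,0,0,0],
    [-0.6,-4,0,0,0,0],
    [-0.6,-4,0,0,0,0],
    [-0.6,-4,0,0,0,0],
    [-0.6,-4,0,0,0,0],
    [-0.6,-4,0,0,0,0],
    [-0.6,-4,0,0,0,0],
    [-0.6,-4,0,0,0,0],
    [-0.6,-4,0,0,0,0],
    [-0.6,-4,0,0,0,0],
    [-0.6,-4,0,0,0,0],
  ],
)

```text
clock: 4.12
position: [641.0, -36.3, 53.3]
ee_rot: [0.997, -0.073, 0.001, -0.0]
contact_force: [2.0, 2.5, 1.8]
gripper_width: -0.2
grasp_force: 1.1
```

Call:
play_rows(
  series=[
    [-0.3,-2,0,0,0,0],
    [-0.3,-2,0,0,0,0],
    [-0.3,-2,0,0,0,0],
    [-0.3,-2,0,0,0,0],
    [0,0,0,0,0,0],
  ],
)

```text
clock: 4.53
position: [639.3, -44.3, 53.0]
ee_rot: [0.997, -0.073, -0.0, 0.0]
contact_force: [0.7, 0.7, -0.5]
gripper_width: -0.2
grasp_force: 0.5
```

Call:
play_rows(
  series=[
    [-0.2,-1.5,0,0,0,0],
    [-0.2,-1.5,0,0,0,0],
    [-0.2,-1.5,0,0,0,0],
    [0,0,0,0,0,0],
  ],
)

```text
clock: 4.87
position: [638.6, -48.7, 53.0]
ee_rot: [0.997, -0.073, -0.0, 0.0]
contact_force: [0.4, 1.6, 0.2]
gripper_width: -0.0
grasp_force: 0.7
```

Call:
play_rows(
  series=[
    [-0.2,-1.5,0,0,0,0],
    [-0.2,-1.5,0,0,0,0],
    [0,0,0,0,0,0],
  ],
)

```text
clock: 5.12
position: [638.2, -51.7, 53.0]
ee_rot: [0.997, -0.073, -0.0, 0.0]
contact_force: [0.4, 1.0, 1.2]
gripper_width: 0.2
grasp_force: 0.7
```

Call:
play_rows(
  series=[
    [-0.2,-1.5,0,0,0,0],
    [-0.2,-1.5,0,0,0,0],
    [0,0,0,0,0,0],
  ],
)

```text
clock: 5.37
position: [637.8, -54.7, 53.0]
ee_rot: [0.997, -0.073, -0.0, 0.0]
contact_force: [1.1, 0.8, 0.5]
gripper_width: -0.3
grasp_force: 0.7
```

Run:
```python
from h import *
snap('top','top2')
i=cv2.imread('pics/top2.png')[80:200,250:410]
i=cv2.convertScaleAbs(i,alpha=1.5,beta=20)
cv2.imwrite('pics/c3.png',cv2.resize(i,None,fx=4,fy=4,interpolation=cv2.INTER_CUBIC))
```

```text
(no output)
```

View pics/c3.png

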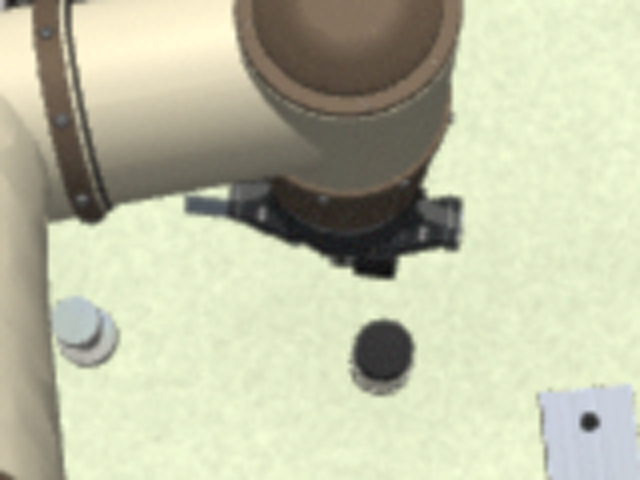

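The grip shows at about crop (375,265), so the gate has moved roughly 52 mm. It's nearly open but hasn't reached the stop, so I'll keep pushing until the force rises.

Call:
play_rows(
  series=[
    [-0.2,-1.5,0,0,0,0],
    [-0.2,-1.5,0,0,0,0],
    [0,0,0,0,0,0],
  ],
)

```text
clock: 5.67
position: [637.6, -56.8, 53.0]
ee_rot: [0.997, -0.073, 0.0, -0.001]
contact_force: [-0.0, 5.2, 1.5]
gripper_width: 0.0
grasp_force: 2.3
```

Call:
play_rows(
  series=[
    [-0.2,-1.5,0,0,0,0],
    [0,0,0,0,0,0],
    [0,0,0,0,0,0],
  ],
)

```text
clock: 5.92
position: [637.5, -57.0, 53.0]
ee_rot: [0.997, -0.073, 0.0, -0.001]
contact_force: [-0.7, 7.7, 0.2]
gripper_width: -0.2
grasp_force: 4.2
```

Call:
play_rows(
  series=[
    [1,8,0,0,0,0],
    [1,8,0,0,0,0],
    [0,0,25,0,0,0],
    [0,0,35,0,0,0],
    [0,0,35,0,0,0],
    [-24,-19,0,0,0,0.22],
    [-24,-19,0,0,0,0.22],
    [-24,-19,0,0,0,0.22],
    [-24,-19,0,0,0,0.22],
    [-24,-19,0,0,0,0.22],
    [-24,-19,0,0,0,0.22],
    [-24,-19,0,0,0,0.22],
    [-24,-19,0,0,0,0.22],
    [-24,-19,0,0,0,0.22],
    [-6,2,0,0,0,0.22],
    [0,0,0,0,0,0],
    [0,0,0,0,0,0],
  ],
  gripper=1,
)

```text
clock: 7.33
position: [417.4, -212.1, 148.4]
ee_rot: [0.999, 0.042, 0.0, 0.0]
contact_force: [0.0, 0.5, 0.0]
gripper_width: 85.3
grasp_force: 0.0
```

Run:
```python
from h import *
d=snap('wrist','w1'); snap('top','top3')
i=cv2.convertScaleAbs(cv2.imread('pics/w1.png'),alpha=1.5,beta=20)
j=cv2.convertScaleAbs(cv2.imread('pics/top3.png'),alpha=1.5,beta=20)[90:160,270:420]
j=cv2.resize(j,(450,210),interpolation=cv2.INTER_CUBIC)
j=np.pad(j,((0,0),(0,190),(0,0))); cv2.imwrite('pics/m1.png',cv2.resize(np.vstack([i,j]),(576,549)) if 0 else np.vstack([i,j])[:600])
print(d['eye'],d['rotation'])
```

```text
[ 500.32491571 -204.45937083  290.08577893] [[ 8.30666404e-02 -9.43705167e-01 -3.20188213e-01]
 [-9.96543904e-01 -7.85254133e-02 -2.70925523e-02]
 [ 4.24469833e-04  3.21332099e-01 -9.46966474e-01]]
```

View pics/m1.png

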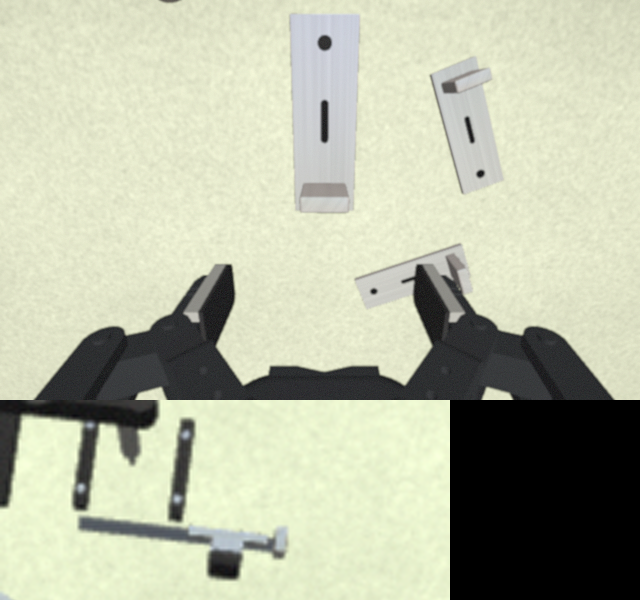

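The wrist view shows the plate straight in the tool frame: spot (324,42), slot (324,121), lug top (325,191). The inset shows the gate bar next to its end stop, with the grip at about inset (225,552). Next I'll check these numerically.

Run:
```python
from h import *
d=load('w1'); p={k:pix2w(d,*v)[:2].round(1) for k,v in dict(spot=(324.5,42.5,8),slot=(324.5,121,8),lug=(325,191,52),lugL=(301,197,52),lugR=(349,197,52)).items()}; print(p)
e=p['spot']-p['slot']; print(np.hypot(*e),np.degrees(np.arctan2(e[1],e[0])))
d=load('top3')
def Q(u,v,z): return pix2w(d,270+(u+.5)/3-.5,90+(v-400+.5)/3-.5,z)[:2]
o=np.array([728.3,-1.7]); a=-.148; M=np.array([[np.cos(a),np.sin(a)],[-np.sin(a),np.cos(a)]])
for k,v in dict(grip=(226,552,55),stop=(281,539,22),tong=(227,540,17),barL=(190,529,17),barR=(268,537,17),needle=(132,462,14),rRn=(177,498,15),rLn=(81,488,15),rLf=(90,426,15),rRf=(187,434,15)).items(): print(k,Q(*v).round(1),(M@(Q(*v)-o)).round(1))
```

```text
{'spot': array([ 541. , -201.9]), 'slot': array([ 479.6, -207. ]), 'lug': array([ 429.3, -211.5]), 'lugL': array([ 422.7, -192.9]), 'lugR': array([ 425.9, -231. ])}
61.61144374221397 4.748196003133469
grip [640.3 -75.7] [-76.1 -86.2]
stop [ 659.  -121.4] [ -50.9 -128.6]
tong [660.4 -78. ] [-56.  -85.5]
barL [670.1 -48. ] [-50.7 -54.4]
barR [ 662.2 -111.3] [ -49.2 -118.2]
needle [728.7  -0.8] [0.3 0.9]
rRn [697.  -37.7] [-25.6 -40.2]
rLn [707.1  41.4] [-27.3  39.5]
rLf [760.   33.8] [26.1 39.8]
rRf [751.4 -46.5] [ 29.4 -40.9]
```

The gate reads about 85.5 mm, so it's fully open. The lug computes to (417.8,-212.1), which is right under the TCP. I'll descend and close.

Call:
play_rows(
  series=[
    [0,0,-20,0,0,0],
    [0,0,-20,0,0,0],
    [0,0,-20,0,0,0],
    [0,0,-20,0,0,0],
    [0,0,-15,0,0,0],
    [0,0,-11,0,0,0],
    [0,0,0,0,0,0],
  ],
)

```text
clock: 8.02
position: [416.8, -211.1, 39.7]
ee_rot: [0.999, 0.043, -0.003, -0.001]
contact_force: [-0.0, 0.1, 0.8]
gripper_width: 85.5
grasp_force: 0.0
```

Call:
play_rows(
  series=[
    [0,0,0,0,0,0],
    [0,0,0,0,0,0],
    [0,0,0,0,0,0],
    [0,0,0,0,0,0],
    [0,0,0,0,0,0],
    [0,0,0,0,0,0],
    [0,0,0,0,0,0],
    [0,0,0,0,0,0],
    [0,0,0,0,0,0],
    [0,0,0,0,0,0],
  ],
  gripper=0,
)

```text
clock: 8.85
position: [418.4, -212.1, 43.3]
ee_rot: [0.999, 0.043, 0.001, 0.0]
contact_force: [-0.6, 0.1, 6.1]
gripper_width: 37.8
grasp_force: 60.1
```

Call:
play_rows(
  series=[
    [-4.8,8,0,0,0,-0.11],
    [-4.8,10,0,0,0,-0.11],
    [-4.8,10,0,0,0,-0.11],
    [-4.8,10,0,0,0,-0.11],
    [-4.8,10,0,0,0,-0.11],
    [-4.8,10,0,0,0,-0.11],
    [-4.8,10,0,0,0,-0.11],
    [-4.8,10,0,0,0,-0.11],
    [0,14,0,0,0,-0.11],
    [0,15,0,0,0,-0.11],
    [0,15,0,0,0,-0.11],
    [0,15,0,0,0,-0.11],
    [0,15,0,0,0,-0.11],
    [0,15,0,0,0,-0.11],
    [0,15,0,0,0,-0.11],
    [0,15,0,0,0,-0.11],
    [0,15,0,0,0,-0.11],
    [0,15,0,0,0,-0.12],
    [0,15,0,0,0,-0.12],
    [0,16,0,0,0,-0.12],
  ],
)

```text
clock: 10.52
position: [379.2, 45.8, 43.3]
ee_rot: [0.997, -0.075, 0.0, 0.001]
contact_force: [2.2, -7.6, 10.2]
gripper_width: 37.7
grasp_force: 61.3
```

Call:
play_rows(
  series=[
    [0,0,0,0,0,0],
    [0,0,0,0,0,0],
  ],
)

```text
clock: 10.68
position: [380.4, 47.9, 43.3]
ee_rot: [0.997, -0.074, 0.002, -0.001]
contact_force: [-3.5, 6.6, 8.9]
gripper_width: 37.6
grasp_force: 61.4
```

Run:
```python
from h import *
s=read_state(); print(s['position'],np.degrees(2*np.arctan2(s['ee_rot'][1],s['ee_rot'][0])))
snap('wrist','w2');snap('top','top4')
i=cv2.convertScaleAbs(cv2.imread('pics/w2.png'),alpha=1.5,beta=20)[:300]
j=cv2.convertScaleAbs(cv2.imread('pics/top4.png'),alpha=1.5,beta=20)[90:240,210:420]
j=cv2.resize(j,(420,300),interpolation=cv2.INTER_CUBIC)
cv2.imwrite('pics/m2.png',np.vstack([i,np.pad(j,((0,0),(0,220),(0,0)))]))
```

```text
[380.35806229  47.88470843  43.34339491] -8.449568209440248
```

View pics/m2.png

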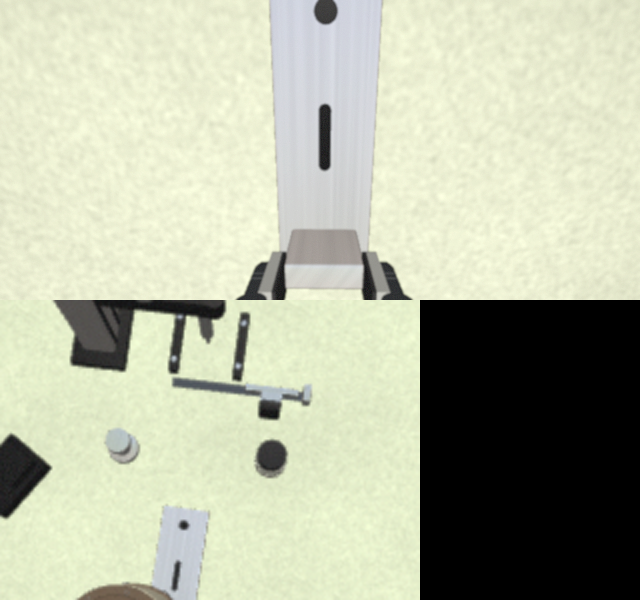

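The plate is straight in the grip, with the spot at wrist (325.5,11) and the slot at (324.5,137). The approach between jar and stud is clear.

Run:
```python
from h import *
d=load('w2'); sp=pix2w(d,325.5,11,8)[:2]; sl=pix2w(d,324.5,137,8)[:2]; e=sp-sl
print(sp,sl,np.hypot(*e),np.degrees(np.arctan2(e[1],e[0])))
a=np.radians(-8.45);print('from tool',380.4+124*np.cos(a),47.9+124*np.sin(a))
d=load('top4'); print('top',pix2w(d,210+183.5/2-.25,90+(525-300)/2-.25,8)[:2],'needle',pix2w(d,210+208/2,90+41/2,14)[:2])
```

```text
[501.7950492   29.69453324] [441.12463846  39.21288989] 61.4125219579577 -8.916244494460345
from tool 503.05391487529 29.67866180092378
top [500.69561136  30.52133597] needle [728.29465508  -1.63231744]
```

Call:
play_rows(
  series=[
    [0,2.7,0,0,0,0],
    [9.9,-1.48,0,0,0,0],
    [9.9,-1.48,0,0,0,0],
    [9.9,-1.48,0,0,0,0],
    [9.9,-1.48,0,0,0,0],
    [9.9,-1.48,0,0,0,0],
    [9.9,-1.48,0,0,0,0],
    [9.9,-1.48,0,0,0,0],
    [9.9,-1.48,0,0,0,0],
    [9.9,-1.48,0,0,0,0],
    [9.9,-1.48,0,0,0,0],
    [9.9,-1.48,0,0,0,0],
    [9.9,-1.48,0,0,0,0],
    [9.9,-1.48,0,0,0,0],
    [9.9,-1.48,0,0,0,0],
    [9.9,-1.48,0,0,0,0],
    [0,0,0,0,0,0],
    [0,0,0,0,0,0],
    [0,0,0,0,0,0],
  ],
)

```text
clock: 12.37
position: [526.9, 25.8, 43.4]
ee_rot: [0.997, -0.074, -0.0, 0.0]
contact_force: [-2.9, -2.2, 9.1]
gripper_width: 37.7
grasp_force: 61.4
```

Run:
```python
from h import *
s=read_state(); print(s['position'],np.degrees(2*np.arctan2(s['ee_rot'][1],s['ee_rot'][0])))
snap('wrist','w3')
cv2.imwrite('pics/m3.png',cv2.convertScaleAbs(cv2.imread('pics/w3.png'),alpha=1.5,beta=20))
```

```text
[526.88006476  25.81180481  43.38063803] -8.531485343454875
```

View pics/m3.png

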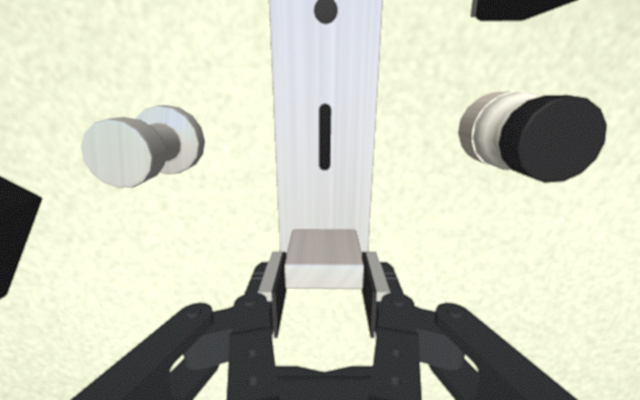

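Call:
play_rows(
  series=[
    [0,1.3,0,0,0,0],
    [0,1.3,0,0,0,0],
    [4.95,-0.74,0,0,0,0],
    [4.95,-0.74,0,0,0,0],
    [4.95,-0.74,0,0,0,0],
    [4.95,-0.74,0,0,0,0],
    [4.95,-0.74,0,0,0,0],
    [4.95,-0.74,0,0,0,0],
    [4.95,-0.74,0,0,0,0],
    [4.95,-0.74,0,0,0,0],
    [4.95,-0.74,0,0,0,0],
    [4.95,-0.74,0,0,0,0],
    [4.95,-0.74,0,0,0,0],
    [4.95,-0.74,0,0,0,0],
    [4.95,-0.74,0,0,0,0],
    [0,0,0,0,0,0],
    [0,0,0,0,0,0],
  ],
)

```text
clock: 13.83
position: [590.3, 19.0, 43.4]
ee_rot: [0.997, -0.074, -0.002, 0.001]
contact_force: [-5.4, -0.9, 7.8]
gripper_width: 38.0
grasp_force: 61.4
```

Call:
play_rows(
  series=[
    [3.1,-0.43,0,0,0,0],
    [3.1,-0.43,0,0,0,0],
    [3.1,-0.43,0,0,0,0],
    [3.1,-0.43,0,0,0,0],
    [3.1,-0.43,0,0,0,0],
    [0,0,0,0,0,0],
    [0,0,0,0,0,0],
  ],
)

```text
clock: 14.42
position: [605.3, 16.9, 43.4]
ee_rot: [0.997, -0.074, -0.002, 0.001]
contact_force: [-6.4, 0.1, 9.4]
gripper_width: 38.2
grasp_force: 61.5
```

Run:
```python
from h import *
s=read_state(); print(s['position'],np.degrees(2*np.arctan2(s['ee_rot'][1],s['ee_rot'][0])))
ims=[]
for n,x,y in (('top',275,75),('scene',210,185)):
    snap(n,n+'5'); ims.append(cv2.resize(cv2.convertScaleAbs(cv2.imread(f'pics/{n}5.png'),alpha=1.5,beta=20)[y:y+100,x:x+80],None,fx=5,fy=5,interpolation=cv2.INTER_CUBIC))
cv2.imwrite('pics/m5.png',np.hstack(ims))
```

```text
[605.29999973  16.94386471  43.35770339] -8.538314161623122
```

View pics/m5.png

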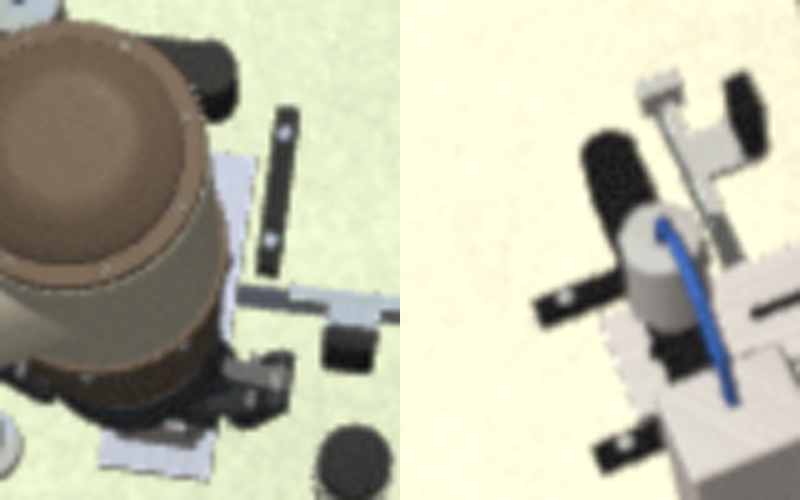

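The arm hides the needle and spot in both views. I can still see the plate's right front corner at top-crop (255,155) and its rear corners at (98,466) and (210,480), and those give the spot.

Run:
```python
from h import *
d=load('top5'); a=np.radians(-8.5); Rm=np.array([[np.cos(a),-np.sin(a)],[np.sin(a),np.cos(a)]])
T=lambda u,v,z=8: pix2w(d,275+(u+.5)/5-.5,75+(v+.5)/5-.5,z)[:2]
for uv,off in (((256,155),(21,-28)),((98,466),(-145,28)),((210,480),(-145,-28))):
    print('spot from corner',T(*uv)-Rm@np.array(off))
for uv in ((284,132),(270,240)): print('rail bolt stn',(Rm.T@(T(*uv,15)-[728.4,-1.4])))
print('tool',605.3+124*np.cos(a)-.8,16.9+124*np.sin(a)+.2)
# needle from scene0/top0 with scene
d=load('scene5'); print('scene exp front corners px (crop)',[((np.array(w2pix(d,[*(np.array([728.4,-1.4])+Rm@np.array([21,s])),8]))-[210,185]+.5)*5-.5+[400,0]).round() for s in(28,-28)])
```

```text
spot from corner [ 7.25770703e+02 -1.16210434e-01]
spot from corner [725.17298941  -0.8576266 ]
spot from corner [ 7.25651121e+02 -4.70446412e-01]
rail bolt stn [ 29.18895193 -39.75233958]
rail bolt stn [-26.35704873 -40.42428076]
tool 727.1379670568776 -1.2283669800717185
scene exp front corners px (crop) [array([634., 420.]), array([593., 318.])]
```

Call:
play_rows(
  series=[
    [1,-0.2,0,0,0,0],
    [1,-0.2,0,0,0,0],
    [0,0,0,0,0,0],
    [0,0,0,0,0,0],
  ],
)

```text
clock: 14.85
position: [606.7, 16.7, 43.4]
ee_rot: [0.997, -0.074, -0.003, 0.001]
contact_force: [-7.3, 0.8, 10.3]
gripper_width: 37.4
grasp_force: 61.6
```

Call:
play_rows(
  series=[
    [0,0,0,0,0,0],
    [0,0,0,0,0,0],
    [0,0,0,0,0,0],
    [0,0,0,0,0,0],
    [0,0,0,0,0,0],
    [0,0,0,0,0,0],
    [0,0,0,0,0,0],
    [0,0,0,0,0,0],
    [0,0,15,0,0,0],
    [0,0,25,0,0,0],
    [0,0,30,0,0,0],
    [-30,0,20,0,0,0],
    [-30,0,0,0,0,0],
    [-30,0,0,0,0,0],
    [-30,0,0,0,0,0],
    [-30,0,0,0,0,0],
    [0,0,0,0,0,0],
  ],
  gripper=1,
)

```text
clock: 16.27
position: [453.3, 15.9, 131.7]
ee_rot: [0.997, -0.075, -0.002, 0.0]
contact_force: [-0.5, -0.5, -0.7]
gripper_width: 85.4
grasp_force: 0.0
```

Run:
```python
from h import *
s=read_state(); print(s['position'])
ims=[]
for n,x,y in (('top',275,75),('scene',210,185)):
    snap(n,n+'6'); ims.append(cv2.resize(cv2.convertScaleAbs(cv2.imread(f'pics/{n}6.png'),alpha=1.5,beta=20)[y:y+100,x:x+80],None,fx=5,fy=5,interpolation=cv2.INTER_CUBIC))
cv2.imwrite('pics/m6.png',np.hstack(ims))
```

```text
[453.25937584  15.90745964 131.67126845]
```

View pics/m6.png

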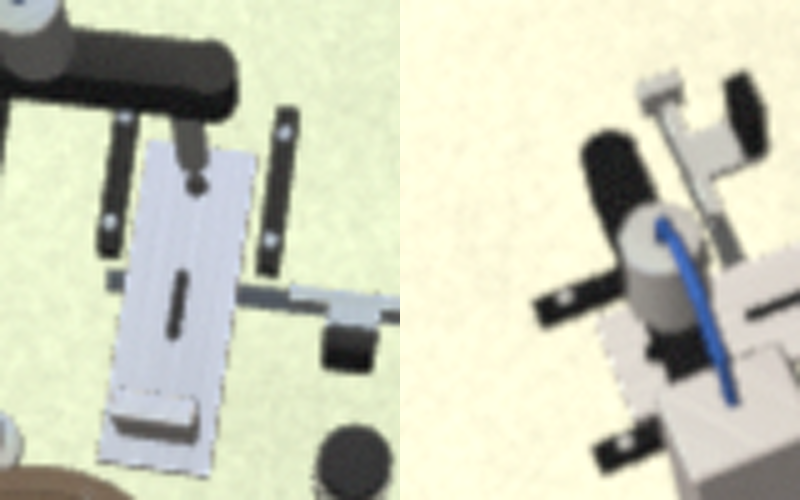

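The plate lies straight between the rails, with the spot at crop (196,184) touching the needle's apparent tip and the slot at (178,304). I'll compute the remaining offset.

Run:
```python
from h import *
d=load('top6'); a=np.radians(-8.5); Rm=np.array([[np.cos(a),-np.sin(a)],[np.sin(a),np.cos(a)]])
T=lambda u,v,z=8: pix2w(d,275+(u+.5)/5-.5,75+(v+.5)/5-.5,z)[:2]
print('spot',T(196,184.5),'slot->',T(178,304),T(178,304)+Rm@[62,0])
for uv,off in (((150,143),(21,28)),((256,155),(21,-28)),((98,464),(-145,28)),((210,478),(-145,-28))): print('spot from corner',T(*uv)-Rm@np.array(off))
print('tool',606.7+124*np.cos(a)-.8,16.7+124*np.sin(a)+.2)
e=T(196,184.5)-T(178,304);print('yaw',np.degrees(np.arctan2(e[1],e[0])))
for p in([727.4,-1.5,14],[728.4,-1.4,14],[728.4,-1.4,50]): print(w2pix(d,p))
for n in('top1','top6'):
    g=cv2.cvtColor(load(n)['image'],cv2.COLOR_RGB2GRAY); print(n,'rows 101.. cols 307..'); print(g[101:118,307:322])
# needle tip from scene view
```

```text
spot [727.80866841  -0.82824547] slot-> [666.80211971   8.48960001] [ 7.28121103e+02 -6.74583482e-01]
spot from corner [724.87088543  -2.49646525]
spot from corner [ 7.25770703e+02 -1.16210434e-01]
spot from corner [726.17072774  -0.85797195]
spot from corner [ 7.26644748e+02 -4.77675651e-01]
tool 728.5379670568777 -1.4283669800717178
yaw -8.683968901913417
(np.float64(313.9490221661793), np.float64(110.850011412639))
(np.float64(313.90613606912353), np.float64(110.46084385158088))
(np.float64(313.14580592093444), np.float64(105.41156832851767))
top1 rows 101.. cols 307..
[[133 131  89  46  38  39  38  37  52 109 132 134 134 134 137]
 [133 130  93  48  36  37  39  38  45  93 131 133 134 135 137]
 [135 132 109  54  39  37  39  38  46  89 132 134 135 134 136]
 [137 133 124  60  39  37  37  38  44  88 129 133 135 136 135]
 [135 133 127  63  39  36  38  37  41  74 127 134 137 137 135]
 [135 135 130  75  42  37  38  37  42  72 129 134 135 135 134]
 [135 136 134  95  49  37  37  38  41  77 131 137 136 137 133]
 [137 139 140 130  69  46  37  38  58 105 133 136 138 138 134]
 [137 139 140 137
[... 949 characters left out ...]
7 127]
 [126 127 125  89  49  41  40  41  43  73 119 126 128 128 127]
 [126 127 127 117  63  46  40  39  58 101 121 126 126 128 126]
 [127 128 128 124 101  78  47  48  93 122 125 126 127 127 127]
 [125 127 127 124 119  79  44  39  60 118 125 127 127 127 125]
 [125 128 127 125 118  59  31  32  38  85 121 127 128 127 126]
 [125 127 127 124 120  57  28  26  31  68 118 127 127 126 126]
 [126 128 127 125 122  83  46  37  55  96 122 127 127 127 127]
 [127 128 126 125 126 118  97  84 117 121 125 127 127 126 127]
 [126 128 125 124 126 125 122 123 128 126 126 127 127 126 128]
 [127 126 126 124 126 125 126 127 127 124 126 128 126 126 128]
 [128 127 126 125 125 125 126 128 127 125 126 128 126 126 128]]
```

The needle tip is at about (728.0,-0.9) and the spot at about (727.4,-1.0). That's within about 1–2 mm, the yaw matches, the gate is still open and the arm is clear. I'm handing in.

```bash
python3 -c "
from bench import job_done; print(job_done())"
```

```text
the job is handed in; nothing more can be done
None
```

I handed the job in; the hand-in returned no verdict. The gate is at its end stop, and the plate lies straight in the lane and released, with its spot an estimated 1–2 mm from the needle tip.

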